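# Fit the missing push rivet in the dust-trap cover

## Task

The dust-trap box's cover is missing the push rivet at one corner. Take the fresh rivet, the one whose orange pin still stands up, feel for the clip bush under the cover's open hole and put the rivet all the way down into it with its pin still standing, and only then press the pin fully home, flush with the rivet's head. The cover floats on a soft seal: work firmly but never put more than 30 N on it, and leave the other things where they are.

Things in the scene. Friction and masses are not known exactly. Their poses are not given: they have to be found in the camera images.
- rivet_center (a point): Centre (on the axis, half-way up) of the head of the loose fresh push rivet. Black head 26 mm across, 7 mm high; below it a 12 mm shank, 15 mm long, its nose narrowing to 10.4 mm over the last 1.5 mm; an orange pin 10 mm across stands 8 mm out of the head's top. Own z up the axis. Starts upright in one of the rack's two holes, the head's underside on the rack's top.
- pin (a joint): Travel of the fresh rivet's orange pin into its head, m: 0 stands 8 mm proud, 0.008 is flush (end stop). Starts at 0 to 0.001, slides at about 10 N, stays where left. As it goes in, two wings spread from the shank 8 to 12 mm below the head and lock under the cover: a rivet with its pin pressed no longer enters a hole.
- spent_center (a point): Centre of the head of a spent rivet in the rack's other hole: same size as the fresh one but its pin is already flush. Leave it.
- hole (a point): Centre of the open 19 mm hole in the 3 mm cover, at its top face, 21 mm from both edges; z up; sinks with the cover. Right under the cover a grey clip bush, 4 mm thick, has the 13 mm hole that takes the shank; it is fixed 2.5 mm off this centre, to a side that differs each time and is not reported. Hollow below. Fitted rivets (heads 26 mm across, 7 high) are 88 mm or more away.
- dust_box: Fixed blue box 170 x 130 mm (own x, y), any yaw, origin at the centre of its underside. Its white cover (top face 63.5 mm above the origin, grey hose port 48 mm across and 8 mm high at its middle) floats on a rubber seal: sinks from about 2 N, 0.4 mm per N, to a hard stop 5 mm down at 14 N; springs back when let go.
- rack: Fixed wooden rivet rack 120 x 50 x 24 mm, origin at the centre of its underside; two 15 mm holes 60 mm apart along its own x, 30 mm either side of the middle, hold the two rivets.
- jar_mid (a point): Middle of a small jar with a green cap, 56 mm across, 60 mm high. Bystander.
- glue_mid (a point): Middle of a small white glue bottle with a red cap, 48 mm across, 100 mm high. Bystander.
- key_mid (a point): Middle of a loose wooden piano key 380 x 22 x 21 mm along its own x, lying flat. Bystander.
Mind the look-alikes: they are no part of the job. Of the things that look like the dust_box, the smaller one is meant.

How it is judged:
By the outcome, as a careful person would: the job done as asked, in the order asked, and still so for the second after the job is handed in, with the robot touching nothing.
It also fails if it takes over 64 s, if anything falls off the work surface, if the arm or the gripper's body presses on something with over 40 N, if the wrist force passes 120 N, or if a joint passes its speed limit or range.

## Robot

A 6-joint arm with a two-finger parallel gripper is mounted at the origin on the work surface. World frame = base frame: x ahead of the robot, y to its left, z up, the work surface at z = 0. Lengths are in mm, angles in rad, forces in N, time in s.
With the tool pointing down it reaches from about 325 to 850 mm from the base axis. Payload 4.4 kg.
Tool frame: the origin (TCP) lies at the very end of the fingers, on their centre line; the grasp point (between the pads) lies 19 mm behind it; z points along the fingers, y is the line along which they close (so a half turn about z gives the same grasp; the last joint's range is limited). The gripper opens to 94 mm and grips with 3 to 60 N. Pads are 16 mm wide; open, the fingers measure 119 mm over their backs; the gripper's body (75 mm by 177 mm) begins 78 mm behind the grasp point.
Start: joints at [1.157, 0.207, 1.542, -0, 1.393, -0.15], TCP at [149.386, 555.257, 205.447] pointing down, gripper open.
Joint ranges: [-2.73, 2.73], [-0.86, 2.22], [0.23, 2.46], [-1.11, 4.25], [0.08, 2.63], [-2.82, 2.82]. Speed limits (rad/s): [2.79, 2.79, 3.14, 3.14, 3.14, 3.14].

## Interface

Orientations are given as a unit quaternion [x, y, z, w].
In Python, from station import bot gives the robot as it stands.
- The arm moves only by the shell command python3 -m crank 'ROWS' [FORCE]. ROWS is JSON, one flat list of numbers, 5 for each row, row after row: the shift along the tool's x, y, z as a fraction of full scale, then the turn about the tool's z as a fraction of full scale, then the closure, from 0 (fully open) to 1 (shut). In form: [x, y, z, turn, hand, x, y, z, turn, hand, ...]. A call has 1 to 8 rows; each row shifts and turns the commanded pose from where the row before left it, along the tool's axes as they then stand; what a row does not reach is not made up. Full scale, the value 1, is 0.6 m for a shift and 360 degrees for a turn. A row lasts 1/12 s, in which the tool goes at most 41.7 mm and 7.16 degrees, less where a joint would pass 70% of its speed; a pose out of reach is approached as far as the arm can. A call with a number of a shift or a turn outside -1 to 1 is refused whole. A call with a gripper value outside its range is refused whole. The fingers move at their own pace and stop on an object; FORCE is the grip in N (left out, the last holds). Time passes only in rows, so rows that do not move let the fingers close. It gives the time, the measured TCP pose, the force, the opening and the grip force at its end, in the units of the state.
- bot.get_state(): the state, without advancing time (a new reading comes with each control period).
- bot.read_camera(name): name is "scene" or "top" or "wrist"; returns the picture (384x512x3 uint8, blue, green, red); there is no depth.
- bot.calibration(name): a dict with "mtx" (3x3 intrinsics, pixels), "pose" (4x4, takes a point from camera to world coordinates). Camera axes: x right, y down, z forward; pixel columns grow to the right and rows downward; lengths in mm; the calibration is good to about 2 mm. A picture is of the moment at which its call begins: read the wrist's pose just before it. calibration takes no time and is no camera call; for the wrist camera it gives the pose at the moment of the call.
- bot.job_done(): hands the job in; it is judged then, once.
The state is a dict: "time": time; "qpos": joint angles; "qvel": joint speeds; "joint_torque": joint torques, N m; "eef_pos": TCP position; "tool_rot": TCP orientation; "contact_force": force on the tool from outside, world axes, zero at the start; "wrist_torque": the same for the moment, N m; "width": opening from 0.0 (shut) to 1.0 (fully open); "grip_force": force on a finger pad.
Only numpy, scipy, OpenCV 4.12 (cv2) and the standard library are available. Lean on these libraries where they do the work, as an engineer would, in place of code of your own. Each camera call takes 0.05 s, during which the arm holds its last target. There are 200 camera calls.

## Working session

There is one attempt and no reset: what is moved stays moved. The work goes in short steps, Python scripts to look and compute and a shell command to move; the robot and the scene stay as the last step left them, time stands still between calls to the robot, and variables do not carry over. Pictures are saved under pics/ and viewed, at most 10 in all, crops included, and the job is handed in when it is done.

```bash
mkdir -p pics; ls; python3 - <<'E'
from station import bot
import cv2
s=bot.get_state();print(s)
a=bot.read_camera("scene");b=bot.read_camera("top")
cv2.imwrite("pics/s.png",a);cv2.imwrite("pics/t.png",b)
for c in("scene","top","wrist"):print(c,bot.calibration(c))
E
```

```text
pics
{'time': 0.0, 'qpos': array([ 1.15748909e+00,  2.07409339e-01,  1.54291754e+00, -1.68607669e-05,
        1.39350261e+00, -1.50492799e-01]), 'qvel': array([-1.40602940e-03, -9.87306744e-04,  7.25148759e-05, -1.26476664e-03,
        1.27027446e-03,  1.13925987e-03]), 'joint_torque': array([-7.22238365e-04, -3.70880949e+01, -2.81417102e+01,  6.97568385e-02,
        3.62068566e-02, -1.88843214e-04]), 'eef_pos': array([149.07402414, 554.51596931, 204.31414297]), 'tool_rot': array([ 1.31027793e-01,  9.91378064e-01, -1.07657995e-03, -3.03153595e-04]), 'contact_force': array([ 0.40593109, -0.50932418, -0.16186103]), 'wrist_torque': array([ 0.01533475, -0.06060653,  0.02949007]), 'grip_force': 0.0, 'width': 0.9982505552480156}
scene {'mtx': array([[500.0154085 ,   0.        , 260.70674419],
       [  0.        , 500.0154085 , 189.35893911],
       [  0.        ,   0.        ,   1.        ]]), 'pose': array([[ 8.06844859e-01,  3.42468100e-01, -4.81369893e-01,
         1.15701448e+03],
       [ 5.90732357e-01, -4.59356158e-01,  6.63345463e-01,
        -8.63603237e+02],
       [ 6.05443598e
[... 487 characters left out ...]
619e+01],
       [-6.39173633e-03, -1.60452475e-01, -9.87022872e-01,
         1.40255806e+03],
       [ 0.00000000e+00,  0.00000000e+00,  0.00000000e+00,
         1.00000000e+00]])}
wrist {'mtx': array([[279.12675085,   0.        , 260.69456595],
       [  0.        , 279.12675085, 193.19454467],
       [  0.        ,   0.        ,   1.        ]]), 'pose': array([[ 2.60349769e-01,  9.35966225e-01,  2.37034225e-01,
         8.04545288e+01],
       [ 9.65512297e-01, -2.51872902e-01, -6.59245482e-02,
         5.73617810e+02],
       [-2.00065229e-03,  2.46022900e-01, -9.69261951e-01,
         3.83730160e+02],
       [ 0.00000000e+00,  0.00000000e+00,  0.00000000e+00,
         1.00000000e+00]])}
```

View pics/t.png

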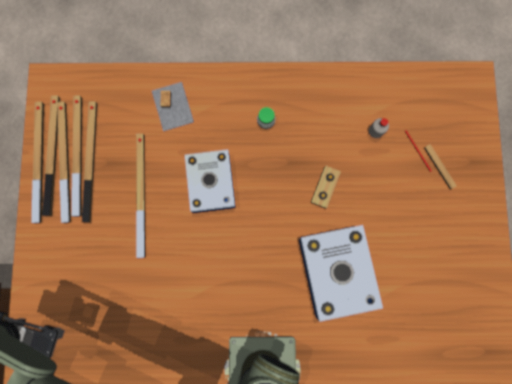

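View pics/s.png

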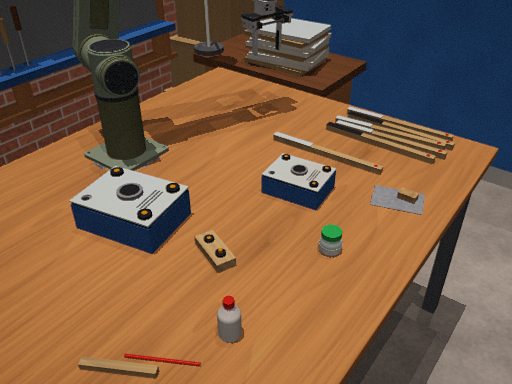

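The smaller box is at top (210,181), with its open hole near (229,200). The larger look-alike is at (341,272). The rack is at (326,186), with rivets at (330,177) and (323,196). An enlarged crop should show which of the two is fresh.

```bash
cat > h.py <<'E'
from station import bot
import numpy as np, cv2
def px2w(cam,u,v,z,cal=None):
    c=cal or bot.calibration(cam);K,P=c["mtx"],c["pose"]
    d=P[:3,:3]@np.linalg.solve(K,[u,v,1]);o=P[:3,3]
    return o+d*(z-o[2])/d[2]
def w2px(cam,p,cal=None):
    c=cal or bot.calibration(cam);q=np.linalg.inv(c["pose"])@np.r_[p,1];q=c["mtx"]@q[:3];return q[:2]/q[2]
E
python3 - <<'E'
from h import *
s=cv2.imread("pics/s.png");t=cv2.imread("pics/t.png")
R=lambda im,x,y,w,h,f:cv2.resize(im[y:y+h,x:x+w],None,fx=f,fy=f,interpolation=cv2.INTER_CUBIC)
a=R(t,175,140,70,80,5)  # 350x400
b=R(t,300,155,50,60,5)  # 250x300
c=R(s,185,220,60,60,5)[:200*2]
o=np.zeros((600,800,3),np.uint8)
o[:400,:350]=a;o[:300,350:600]=b;o[300:600,350:650]=c
cv2.imwrite("pics/c.png",o)
for u,v,z in[(330,177,31),(323,196,31),(210,181,70),(229,200,63),(192,160,70),(222,157,70),(196,203,70),(140,195,20)]:print(u,v,px2w("top",u,v,z))
E
```

```text
330 177 [ 563.5041478  -208.94774101   31.        ]
323 196 [ 505.56670003 -186.26704451   31.        ]
210 181 [545.20917308 149.83233817  70.        ]
229 200 [489.74939707  94.09337166  63.        ]
192 160 [608.4745876  203.88630505  70.        ]
222 157 [617.28384542 115.18681343  70.        ]
196 203 [480.20769533 189.83430386  70.        ]
140 195 [511.71094451 366.51283093  20.        ]
```

View pics/c.png

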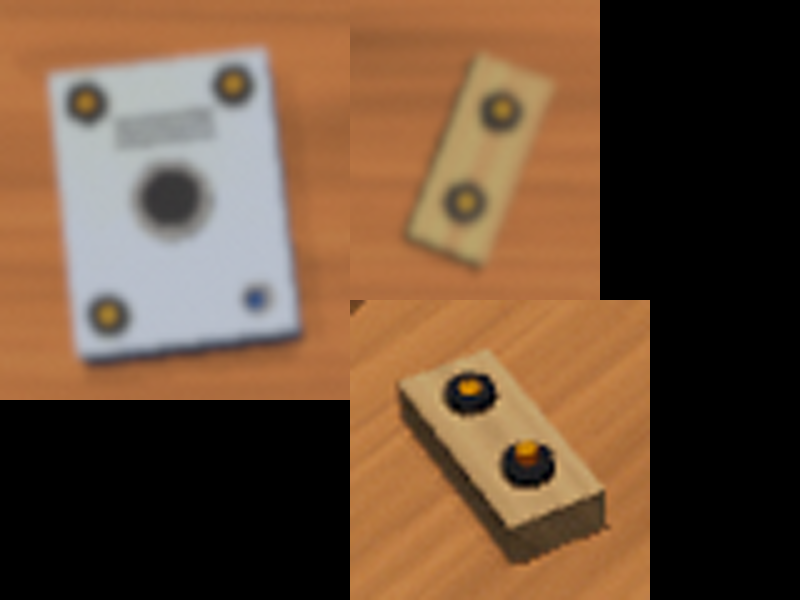

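The rack's nearer rivet, lower right in the scene crop, has its pin standing. In the top picture that is (330,177), about (563,-209) mm. The spent one is at (323,196). The box's open hole is at top (226,200). I'll go above the hole first for a close look.

```bash
cat >> h.py <<'E'
def delta(target,yaw=None):
    """tool-frame shift (mm) and turn (deg) to bring TCP to target, tool y at yaw deg (mod 180)"""
    from scipy.spatial.transform import Rotation as R
    s=bot.get_state();M=R.from_quat(s["tool_rot"]).as_matrix()
    d=M.T@(np.array(target,float)-s["eef_pos"])
    y=np.degrees(np.arctan2(M[1,1],M[0,1]));t=None
    if yaw is not None: t=-((yaw-y+90)%180-90)
    print("t",round(s["time"],2),"tcp",s["eef_pos"].round(1),"yaw_y",round(y,2),"F",s["contact_force"].round(1),"w",round(s["width"]*94,1),"grip",round(s["grip_force"],1))
    print("delta mm",d.round(2),"frac",(d/600).round(4),"turn deg",t,"frac",None if t is None else round(t/360,4))
E
python3 -m crank '[-0.0468,-0.037,0,0,0.4,-0.0468,-0.037,0,0,0.4,-0.0468,-0.037,0,0,0.4,-0.0468,-0.037,0,0,0.4,-0.0468,-0.037,0,0,0.4,-0.0468,-0.037,0,0,0.4,-0.0468,-0.037,0,0,0.4,-0.0468,-0.037,0,0,0.4]'
python3 -m crank '[-0.0468,-0.037,0,0,0.4,-0.0468,-0.037,0,0,0.4,-0.0468,-0.037,0,0,0.4,-0.0468,-0.037,0,0,0.4,-0.0468,-0.037,0,0,0.4,-0.0468,-0.037,0,0,0.4,-0.0468,-0.037,0,0,0.4,-0.0468,-0.037,0,0,0.4]'
python3 -m crank '[0,0,0,0,0.4,0,0,0,0,0.4,0,0,0,0,0.4]'
python3 - <<'E'
from h import *
delta([490,94,205])
c=bot.calibration("wrist");im=bot.read_camera("wrist");cv2.imwrite("pics/w1.png",im);np.savez("w1.npz",**c)
print(w2px("wrist",[490,94,63.5],c))
E
```

```text
time: 0.77
eef_pos: [320.5, 323.7, 205.1]
tool_rot: [0.131, 0.991, -0.0, -0.0]
contact_force: [0.2, -0.2, -1.1]
width: 0.601
grip_force: 0.0
time: 1.43
eef_pos: [491.3, 93.9, 205.0]
tool_rot: [0.131, 0.991, 0.0, -0.0]
contact_force: [0.6, 1.3, 0.0]
width: 0.6
grip_force: 0.0
time: 1.68
eef_pos: [490.2, 95.8, 204.8]
tool_rot: [0.131, 0.991, 0.0, -0.001]
contact_force: [-1.6, 0.3, 0.1]
width: 0.602
grip_force: 0.0
t 1.68 tcp [490.2  95.8 204.8] yaw_y 74.91 F [-1.6  0.3  0.1] w 56.6 grip 0.0
delta mm [-0.24 -1.75 -0.17] frac [-0.0004 -0.0029 -0.0003] turn deg None frac None
[259.06547183 185.22542226]
```

View pics/w1.png

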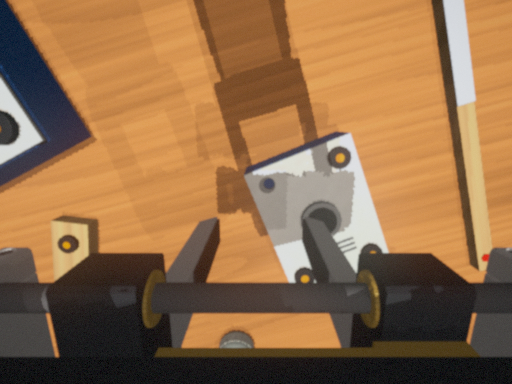

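The wrist view shows the box ahead with the open hole at (268,184), and the fitted rivets at (340,158), (371,252) and (305,277). I'll go lower for a closer look.

```bash

python3 -m crank '[-0.004,-0.01,0.032,0,0.4,-0.004,-0.01,0.032,0,0.4,-0.004,0,0.032,0,0.4,-0.003,0,0.029,0,0.4,0,0,0,0,0.4,0,0,0,0,0.4]'
python3 - <<'E'
from h import *
print(px2w("wrist",268,184,63.5,dict(np.load("w1.npz"))))
delta([490,94,205])
c=bot.calibration("wrist");im=bot.read_camera("wrist");cv2.imwrite("pics/w2.png",im);np.savez("w2.npz",**c)
cv2.imwrite("pics/w2c.png",cv2.resize(im[110:260,160:360],None,fx=4,fy=4,interpolation=cv2.INTER_CUBIC))
E
```

```text
time: 2.23
eef_pos: [494.9, 82.9, 129.7]
tool_rot: [0.13, 0.992, -0.0, -0.001]
contact_force: [0.1, -0.5, 0.9]
width: 0.601
grip_force: 0.0
[491.31657052 104.52417801  63.5       ]
t 2.23 tcp [494.9  82.9 129.7] yaw_y 75.06 F [ 0.1 -0.5  0.9] w 56.5 grip 0.0
delta mm [  7.82   9.46 -75.29] frac [ 0.013   0.0158 -0.1255] turn deg None frac None
```

View pics/w2c.png

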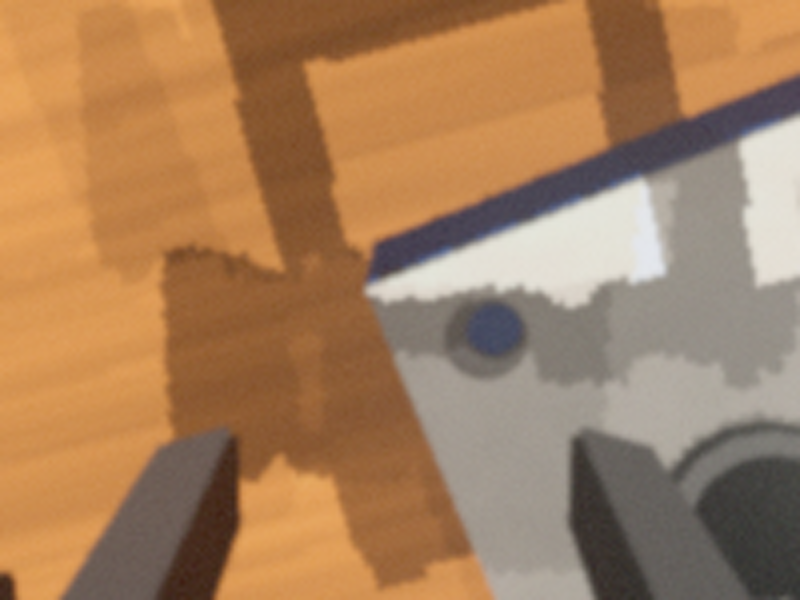

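The crop shows the cover hole, the dark ring centred near crop (487,338). The bush bore shows as a blue disc centred near (497,328), so the bush is offset up and to the right. Next I'll fit both and measure.

```bash

python3 - <<'E'
from h import *
im=cv2.imread("pics/w2.png");c=dict(np.load("w2.npz"))
f=8;x0,y0=264,176
cr=cv2.resize(im[y0:y0+38,x0:x0+38],None,fx=f,fy=f,interpolation=cv2.INTER_CUBIC).astype(int)
B,G,R=cr[...,0],cr[...,1],cr[...,2]
blue=((B-R)>30).astype(np.uint8); 
dark=((R<118)).astype(np.uint8)
def fit(m,near,ztop):
    n,l,st,ce=cv2.connectedComponentsWithStats(m)
    i=l[int(near[1]),int(near[0])]
    cs,_=cv2.findContours((l==i).astype(np.uint8),cv2.RETR_EXTERNAL,cv2.CHAIN_APPROX_NONE)
    e=cv2.fitEllipse(max(cs,key=len)); u=(e[0][0]+.5)/f-.5+x0;v=(e[0][1]+.5)/f-.5+y0
    print((u,v),np.array(e[1])/f,px2w("wrist",u,v,ztop,c))
near=((284.25-x0)*f,(192-y0)*f)
fit(blue,near,60.5);fit(blue,near,58.5)
for r in(95,105,112,118,125): fit(((R<r)).astype(np.uint8),near,63.5)
k=279/251*1;print("px/mm ~",k)
print("colors",cr[int(near[1]),int(near[0])],cr[int((200-y0)*f),int((277-x0)*f)],cr[int((210-y0)*f),int((285-x0)*f)])
E
```

```text
(282.5, 194.5) [44.81452942 44.81452942] [493.28717902 104.14610464  60.5       ]
(282.5, 194.5) [44.81452942 44.81452942] [493.82344465 104.16852544  58.5       ]
(282.3369770050049, 192.04937744140625) [13.44543648 16.59732819] [490.21788561 104.52012304  63.5       ]
(281.4491081237793, 192.12657165527344) [14.41776371 19.88360977] [490.07998785 103.72518816  63.5       ]
(281.3263416290283, 192.2614459991455) [15.42822266 20.7462368 ] [490.17352373 103.58730596  63.5       ]
(280.9576358795166, 193.2666530609131) [18.37336349 21.11988258] [490.99938875 103.03755276  63.5       ]
(280.9454002380371, 193.4425563812256) [19.66797829 22.05752182] [491.15631888 102.98709521  63.5       ]
px/mm ~ 1.1115537848605577
colors [96 76 71] [105 109 117] [145 154 161]
```

```bash

python3 - <<'E'
from h import *
im=cv2.imread("pics/w2.png");c=dict(np.load("w2.npz"))
f=8;x0,y0=264,176
cr=cv2.resize(im[y0:y0+38,x0:x0+38],None,fx=f,fy=f,interpolation=cv2.INTER_CUBIC).astype(int)
B,G,R=cr[...,0],cr[...,1],cr[...,2]
def fit(m,ztop):
    n,l,st,ce=cv2.connectedComponentsWithStats(m.astype(np.uint8))
    i=l[int((192-y0)*f),int((284-x0)*f)]
    cs,_=cv2.findContours((l==i).astype(np.uint8),cv2.RETR_EXTERNAL,cv2.CHAIN_APPROX_NONE)
    e=cv2.fitEllipse(max(cs,key=len)); u=(e[0][0]+.5)/f-.5+x0;v=(e[0][1]+.5)/f-.5+y0
    print((round(u,2),round(v,2)),(np.array(e[1])/f).round(2),px2w("wrist",u,v,ztop,c).round(2))
for t in(0,5,10): fit(B-R>t,60.5);
for t in(128,132,136):fit(R<t,63.5)
E
```

```text
(283.1, 191.88) [12.92 13.97] [491.02 105.28  60.5 ]
(283.12, 191.9) [12.34 13.43] [491.04 105.29  60.5 ]
(283.13, 191.88) [11.81 12.81] [491.03 105.3   60.5 ]
(280.91, 193.43) [19.98 22.89] [491.13 102.96  63.5 ]
(282.85, 193.63) [19.97 40.09] [491.77 104.61  63.5 ]
(283.73, 193.37) [21.21 41.87] [491.75 105.44  63.5 ]
```

```bash

python3 -m crank '[-0.028,-0.049,0,0,0.4,-0.028,-0.049,0,0,0.4,-0.028,-0.049,0,0,0.4,-0.028,-0.049,0,0,0.4,-0.028,-0.049,0,0,0.4,-0.028,-0.049,0,0,0.4,-0.028,-0.049,0,0,0.4,-0.028,-0.049,0,0,0.4]'
python3 -m crank '[-0.028,-0.049,0,0.009,0.4,0,0,0.025,0.009,0.4,0,0,0.025,0,0.4,0,0,0,0,0.4,0,0,0,0,0.4]'
python3 - <<'E'
from h import *
delta([563,-209,100],68.6)
c=bot.calibration("wrist");im=bot.read_camera("wrist");cv2.imwrite("pics/w3.png",im);np.savez("w3.npz",**c)
cv2.imwrite("pics/w3c.png",cv2.resize(im[80:280,140:390],None,fx=3,fy=3,interpolation=cv2.INTER_CUBIC))
E
```

```text
time: 2.95
eef_pos: [566.7, -181.9, 132.8]
tool_rot: [0.131, 0.991, -0.0, 0.002]
contact_force: [0.6, -0.1, 0.6]
width: 0.6
grip_force: 0.0
time: 3.37
eef_pos: [573.8, -212.7, 101.0]
tool_rot: [0.186, 0.982, 0.0, -0.0]
contact_force: [-0.2, -0.2, -0.4]
width: 0.601
grip_force: 0.0
t 3.37 tcp [ 573.8 -212.7  101. ] yaw_y 68.51 F [-0.2 -0.2 -0.4] w 56.5 grip 0.0
delta mm [11.42 -0.51  0.96] frac [ 0.019  -0.0009  0.0016] turn deg -0.09397741833089412 frac -0.0003
```

View pics/w3c.png

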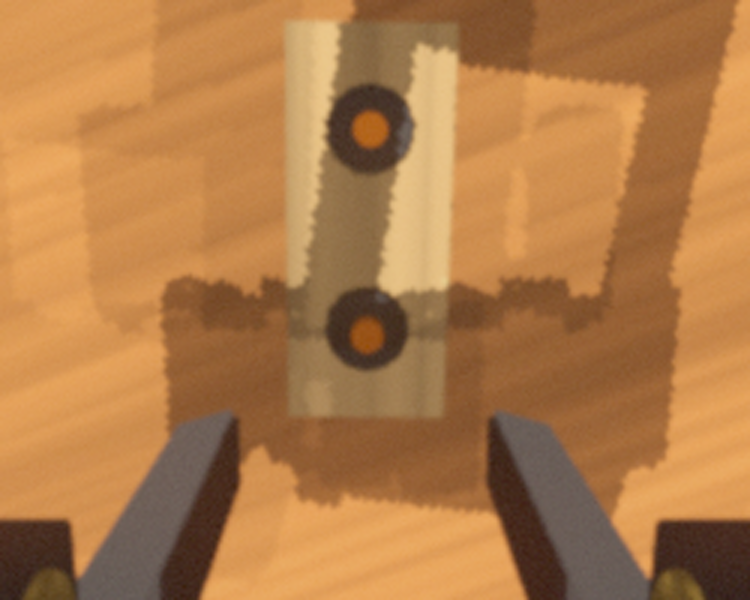

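The lower rivet, head at crop (367,328) with its pin at (368,336), is the fresh one, since its pin is displaced by its height. The upper rivet at (370,129) has a flush pin. The gripper is aligned with the rack.

```bash

python3 - <<'E'
from h import *
c=dict(np.load("w3.npz"));K=c
h=px2w("wrist",262.3,189.3,29,c);p=px2w("wrist",140+367.5/3,80+336/3,39,c);s=px2w("wrist",140+370/3,80+129/3,31,c)
print(h,p,s,np.hypot(*(h-s)[:2]),np.hypot(*(p-s)[:2]))
delta([*((h+p)/2)[:2],60],68.5)
E
```

```text
[ 564.05030674 -207.07876412   29.        ] [ 564.17184641 -206.99609436   39.        ] [ 508.97721804 -184.49361375   31.        ] 59.52423133339491 59.60544131372344
t 3.42 tcp [ 574.5 -212.9  101.8] yaw_y 68.52 F [ 0.2 -0.4  1.1] w 56.5 grip 0.0
delta mm [11.87  1.62 41.77] frac [0.0198 0.0027 0.0696] turn deg 0.020782958355809455 frac 0.0001
```

```bash

python3 -m crank '[0.0198,0.0027,0.03,0,0.4,0,0,0.03,0,0.4,0,0,0.03,0,0.4,0,0,0.02,0,0.4,0,0,0.014,0,0.4,0,0,0,0,0.4]'
python3 -m crank '[0,0,0,0,0.6,0,0,0,0,0.8,0,0,0,0,1,0,0,0,0,1,0,0,0,0,1,0,0,0,0,1]' 40
```

```text
time: 3.92
eef_pos: [562.7, -206.5, 25.0]
tool_rot: [0.186, 0.982, 0.0, -0.001]
contact_force: [-0.7, 0.3, -0.1]
width: 0.602
grip_force: 0.0
time: 4.42
eef_pos: [563.9, -207.6, 26.8]
tool_rot: [0.187, 0.982, -0.0, 0.001]
contact_force: [-0.8, -0.2, 2.8]
width: 0.259
grip_force: 40.0
```

```bash

python3 -m crank '[0,0,-0.01,0,1,0,0,-0.03,0,1,0,0,-0.04,0,1,0,0,-0.045,0,1,0,0,0,0,1,0,0,0,0,1]'
python3 - <<'E'
from h import *
delta([491.2,105.3,110],75)
c=bot.calibration("wrist");im=bot.read_camera("wrist");cv2.imwrite("pics/w4.png",im);np.savez("w4.npz",**c)
a=cv2.resize(im[150:300,190:330],None,fx=4,fy=4,interpolation=cv2.INTER_CUBIC)
cv2.imwrite("pics/w4c.png",a)
E
```

```text
time: 4.92
eef_pos: [565.0, -208.2, 103.5]
tool_rot: [0.187, 0.982, -0.001, 0.002]
contact_force: [-0.2, -0.3, -0.3]
width: 0.257
grip_force: 40.0
t 4.92 tcp [ 565.  -208.2  103.5] yaw_y 68.46 F [-0.2 -0.3 -0.3] w 24.1 grip 40.0
delta mm [183.67 264.5   -7.58] frac [ 0.3061  0.4408 -0.0126] turn deg -6.536184019173746 frac -0.0182
```

View pics/w4c.png

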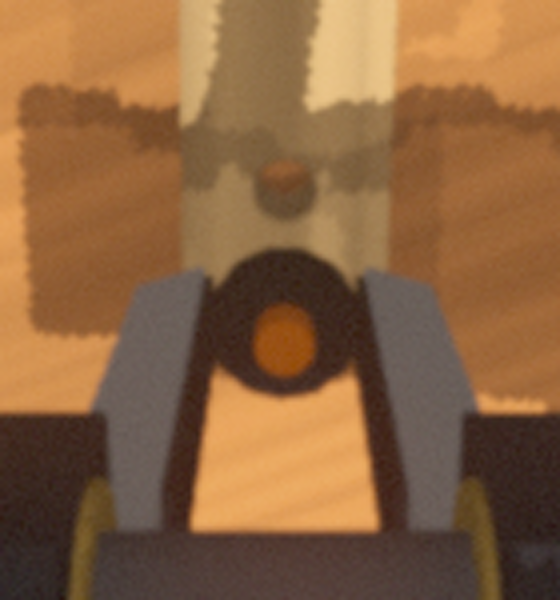

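The rivet is held upright between the fingertips, with its head at crop (285,322) and its pin standing at (285,340). The rack hole behind it is empty.

```bash

python3 - <<'E'
from h import *
from scipy.spatial.transform import Rotation as R
c=dict(np.load("w4.npz"));s=bot.get_state();tcp=s["eef_pos"];M=R.from_quat(s["tool_rot"]).as_matrix()
for u,v,z in((285,322,104.),(285,340,114.)):
  p=px2w("wrist",190+u/4,150+v/4,z,c);print(p,"rel tool",M.T@(p-tcp), tcp)
E
```

```text
[ 565.58548957 -207.88034725  104.        ] rel tool [-2.09305386  0.33521326 -2.46288061] [ 563.5176524  -207.42506951  101.53508724]
[ 564.69865745 -207.54406518  114.        ] rel tool [ -1.15464877   0.32095048 -12.46381803] [ 563.5176524  -207.42506951  101.53508724]
```

```bash

python3 -m crank '[0,0,-0.024,0,1,0.01,0.015,-0.024,0,1,0.03,0.043,0,0,1,0.034,0.049,0,0,1,0.034,0.049,0,0,1,0.034,0.049,0,0,1,0.034,0.049,0,0,1,0.034,0.049,0,0,1]'
python3 -m crank '[0.034,0.049,0,0,1,0.034,0.049,0,0,1,0.0273,0.0392,0,0,1,0,0,0,0,1,0,0,0,0,1]'
python3 - <<'E'
from h import *
P=[]
for i in range(4):
  P.append(bot.get_state()["eef_pos"]);c=bot.calibration("wrist");im=bot.read_camera("wrist")
print(np.round(P,1));delta([490.1,105.2,90])
E
```

```text
time: 5.63
eef_pos: [510.6, 9.8, 127.8]
tool_rot: [0.187, 0.982, -0.0, -0.002]
contact_force: [1.1, -0.3, -0.0]
width: 0.255
grip_force: 40.0
time: 6.05
eef_pos: [488.1, 106.7, 128.1]
tool_rot: [0.185, 0.983, -0.001, -0.002]
contact_force: [0.8, -0.4, -0.3]
width: 0.252
grip_force: 40.0
[[488.1 106.7 128.1]
 [488.8 105.7 128.4]
 [489.3 105.  128.7]
 [489.7 104.6 129. ]]
t 6.25 tcp [489.9 104.4 129.3] yaw_y 68.36 F [ 0.7 -0.4 -0. ] w 24.2 grip 40.0
delta mm [ 0.1   0.8  39.27] frac [0.0002 0.0013 0.0654] turn deg None frac None
```

```bash

python3 - <<'E'
from h import *
from scipy.spatial.transform import Rotation as R
for i in range(3):
  s=bot.get_state();c=bot.calibration("wrist");im=bot.read_camera("wrist")
tcp=s["eef_pos"];M=R.from_quat(s["tool_rot"]).as_matrix()
h=cv2.cvtColor(im,cv2.COLOR_BGR2HSV)[200:260,220:300].astype(int)
m=((h[...,0]<18)&(h[...,1]>200)&(h[...,2]>110)).astype(np.uint8)
n,l,st,ce=cv2.connectedComponentsWithStats(m);print(st[1:],ce[1:]+[220,200])
print(tcp)
i=1+np.argmax(st[1:,4]);u,v=ce[i]+[220,200]
# visible orange = pin top + side; head centre row from earlier crop
for zz in(9,13):print("pin",M.T@(px2w("wrist",u,v,tcp[2]+zz,c)-tcp))
cv2.imwrite("pics/w5.png",cv2.resize(im[130:270,180:340],None,fx=5,fy=4.2,interpolation=cv2.INTER_CUBIC))
print("head",M.T@(px2w("wrist",261.2,230.5,tcp[2]+4,c)-tcp))
E
```

```text
[[34 30 13 13 79]
 [41 31  1  1  1]
 [43 31  1  1  1]
 [36 41  1  1  1]] [[260.67088608 236.98734177]
 [261.         231.        ]
 [263.         231.        ]
 [256.         241.        ]]
[490.16658027 104.40958758 129.57640291]
pin [-1.57649565  0.1412991  -9.00055119]
pin [  0.1355247    0.14269007 -13.00000947]
head [ 0.95869899  0.49722939 -3.99987412]
```

View pics/w5.png

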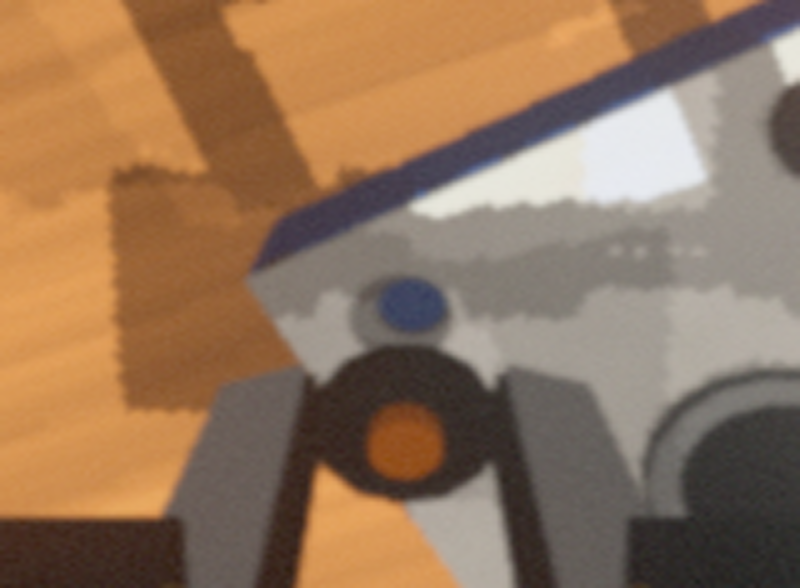

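The bush bore, blue at crop (412,304), and the held rivet's head at (405,423) are both in view. I'll work out the offset between them from this one picture.

```bash

python3 - <<'E'
from h import *
from scipy.spatial.transform import Rotation as R
s=bot.get_state();c=bot.calibration("wrist")
tcp=s["eef_pos"];M=R.from_quat(s["tool_rot"]).as_matrix();print(tcp)
q=lambda u,v,z:px2w("wrist",180+u/5-.4,130+v/4.2-.4,z,c)
hd=q(405,423,tcp[2]+4);pt=q(404.5,436,tcp[2]+12)
for z in(60.5,57.5):
  b=q(412,304,z);print("bush",b,"in tool",M.T@(b-tcp))
ho=q(404,315,63.5);print("hole",ho)
print("head",M.T@(hd-tcp),"pin",M.T@(pt-tcp))
E
```

```text
[490.18727796 104.54261908 129.68904477]
bush [490.88861468 105.69903832  60.5       ] in tool [-0.236976    1.34954517 69.18869608]
bush [491.69583656 105.39307615  57.5       ] in tool [-1.10063941  1.36361076 72.18854736]
hole [491.86153748 103.72166117  63.5       ]
head [ 1.07208814  0.07851661 -3.99983756] pin [  2.15558096   0.01772452 -11.9996412 ]
```

```bash

python3 -m crank '[-0.0017,0.0021,0.02,0,1,0,0,0.03,0,1,0,0,0.02,0,1,0,0,0.006,0,1,0,0,0,0,1,0,0,0,0,1,0,0,0,0,1,0,0,0,0,1]'
python3 -m crank '[0,0,0.003,0,1,0,0,0.003,0,1,0,0,0.003,0,1,0,0,0,0,1,0,0,0,0,1,0,0,0,0,1]'
```

```text
time: 7.07
eef_pos: [492.3, 106.3, 85.3]
tool_rot: [0.187, 0.982, 0.0, 0.001]
contact_force: [1.0, 0.5, -1.0]
width: 0.255
grip_force: 40.0
time: 7.57
eef_pos: [491.3, 106.4, 78.8]
tool_rot: [0.187, 0.982, -0.0, -0.0]
contact_force: [-0.0, -1.4, 0.3]
width: 0.251
grip_force: 40.0
```

Now down through the bush, in gentle steps.

```bash

python3 -m crank '[0,0,0.003,0,1,0,0,0.002,0,1,0,0,0,0,1,0,0,0,0,1,0,0,0,0,1]'

```

```text
time: 7.98
eef_pos: [491.2, 106.3, 75.7]
tool_rot: [0.187, 0.982, -0.0, -0.0]
contact_force: [-0.3, -1.4, -0.7]
width: 0.259
grip_force: 40.0
```

```bash

python3 -m crank '[0,0,0.003,0,1,0,0,0.002,0,1,0,0,0,0,1,0,0,0,0,1,0,0,0,0,1]'
python3 -c "from h import *;delta([491,106,66])"

```

```text
time: 8.4
eef_pos: [491.2, 106.3, 72.7]
tool_rot: [0.187, 0.982, -0.0, -0.0]
contact_force: [0.4, -1.8, -0.9]
width: 0.257
grip_force: 40.0
t 8.4 tcp [491.2 106.3  72.7] yaw_y 68.46 F [ 0.4 -1.8 -0.9] w 24.2 grip 40.0
delta mm [ 0.1  -0.38  6.69] frac [ 0.0002 -0.0006  0.0111] turn deg None frac None
```

```bash

python3 -m crank '[0,-0.0005,0.003,0,1,0,0,0.003,0,1,0,0,0,0,1,0,0,0,0,1,0,0,0,0,1]'
python3 -m crank '[0,0,0.002,0,1,0,0,0.002,0,1,0,0,0,0,1,0,0,0,0,1,0,0,0,0,1]'

```

```text
time: 8.82
eef_pos: [491.1, 106.2, 69.1]
tool_rot: [0.187, 0.982, 0.0, -0.0]
contact_force: [-0.4, -0.6, -0.4]
width: 0.253
grip_force: 40.0
time: 9.23
eef_pos: [491.2, 106.2, 66.8]
tool_rot: [0.187, 0.982, 0.0, -0.0]
contact_force: [0.3, -0.2, -0.4]
width: 0.259
grip_force: 40.0
```

```bash

python3 -m crank '[0,0,0.0015,0,1,0,0,0.0015,0,1,0,0,0,0,1,0,0,0,0,1,0,0,0,0,1]'

```

```text
time: 9.65
eef_pos: [491.4, 106.1, 65.4]
tool_rot: [0.187, 0.982, 0.0, 0.0]
contact_force: [-0.4, -0.1, 2.7]
width: 0.255
grip_force: 40.0
```

```bash

python3 -m crank '[0,0,0.001,0,1,0,0,0,0,1,0,0,0,0,1]'
python3 -m crank '[0,0,0,0,0.7,0,0,0,0,0.55,0,0,0,0,0.45,0,0,0,0,0.45,0,0,-0.02,0,0.45,0,0,-0.04,0,0.45,0,0,-0.04,0,0.45,0,0,0,0,0.45]'
python3 -m crank '[-0.015,0,0,0,0.45,0,0,0,0,0.45,0,0,0,0,0.45,0,0,0,0,0.45]'
python3 - <<'E'
from h import *
delta([491.4,106.1,80])
c=bot.calibration("wrist");im=bot.read_camera("wrist");cv2.imwrite("pics/w6.png",im);np.savez("w6.npz",**c)
cv2.imwrite("pics/w6c.png",cv2.resize(im[130:270,180:340],None,fx=5,fy=4.2,interpolation=cv2.INTER_CUBIC))
E
```

```text
time: 9.9
eef_pos: [491.3, 106.2, 64.7]
tool_rot: [0.187, 0.982, 0.0, 0.0]
contact_force: [-1.8, -0.6, 5.2]
width: 0.255
grip_force: 40.0
time: 10.57
eef_pos: [494.9, 106.4, 128.9]
tool_rot: [0.187, 0.982, 0.001, 0.004]
contact_force: [0.0, -0.3, 0.7]
width: 0.549
grip_force: 0.0
time: 10.9
eef_pos: [498.5, 102.7, 122.8]
tool_rot: [0.187, 0.982, -0.0, -0.002]
contact_force: [-0.6, 0.6, 0.0]
width: 0.553
grip_force: 0.0
t 10.9 tcp [498.5 102.7 122.8] yaw_y 68.45 F [-0.6  0.6  0. ] w 52.0 grip 0.0
delta mm [ 7.72  0.65 42.84] frac [0.0129 0.0011 0.0714] turn deg None frac None
```

View pics/w6c.png

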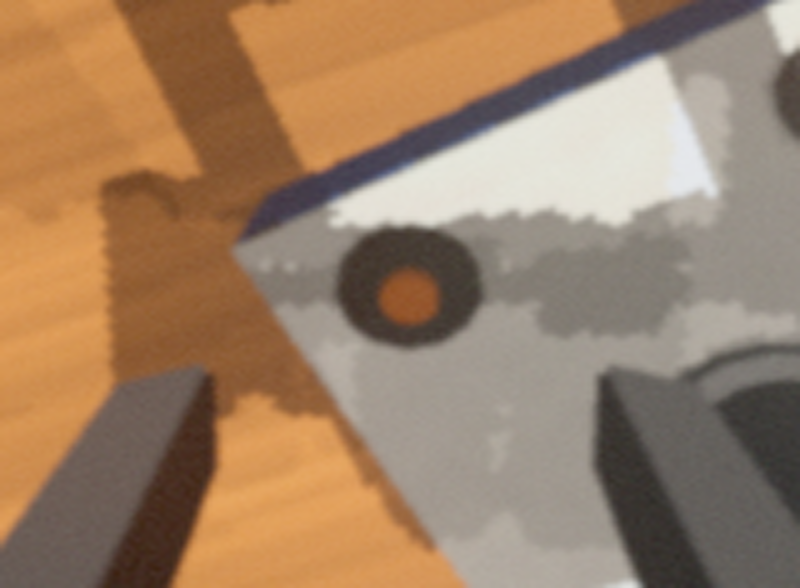

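The rivet is seated with its head at crop (410,287), and the pin at (409,296) is still standing. Next I'll shut the fingers above the pin and press.

```bash

python3 -m crank '[0.0129,0.001,0,0,0.8,0,0,0,0,1,0,0,0.02,0,1,0,0,0.02,0,1,0,0,0.02,0,1,0,0,0,0,1,0,0,0,0,1,0,0,0,0,1]' 20
python3 -c "from h import *;delta([491.2,106.2,80])"

```

```text
time: 11.62
eef_pos: [492.8, 106.4, 88.9]
tool_rot: [0.187, 0.982, 0.0, 0.0]
contact_force: [0.5, -0.0, 0.2]
width: 0.022
grip_force: 0.0
t 11.62 tcp [492.8 106.4  88.9] yaw_y 68.47 F [ 0.5 -0.   0.2] w 2.0 grip 0.0
delta mm [ 1.48 -0.75  8.94] frac [ 0.0025 -0.0013  0.0149] turn deg None frac None
```

```bash

python3 -m crank '[0.0025,-0.001,0.008,0,1,0,0,0.005,0,1,0,0,0.003,0,1,0,0,0,0,1,0,0,0,0,1,0,0,0,0,1]'
python3 -m crank '[0,0,0.003,0,1,0,0,0.002,0,1,0,0,0,0,1,0,0,0,0,1]'

```

```text
time: 12.12
eef_pos: [491.1, 106.2, 78.9]
tool_rot: [0.187, 0.982, -0.0, 0.0]
contact_force: [-0.9, -0.7, -0.3]
width: 0.003
grip_force: 0.0
time: 12.45
eef_pos: [491.4, 106.2, 76.6]
tool_rot: [0.187, 0.982, 0.0, 0.0]
contact_force: [-2.1, -0.1, 6.3]
width: 0.003
grip_force: 2.8
```

```bash

python3 -m crank '[0,0,0.002,0,1,0,0,0.002,0,1,0,0,0.002,0,1,0,0,0,0,1,0,0,0,0,1]'
python3 -m crank '[0,0,0.002,0,1,0,0,0.002,0,1,0,0,0.002,0,1,0,0,0,0,1,0,0,0,0,1]'

```

```text
time: 12.87
eef_pos: [491.5, 106.2, 73.7]
tool_rot: [0.187, 0.982, -0.0, 0.0]
contact_force: [-2.6, -1.1, 9.3]
width: 0.006
grip_force: 4.8
time: 13.28
eef_pos: [491.5, 106.2, 70.1]
tool_rot: [0.187, 0.982, -0.0, 0.0]
contact_force: [-3.8, -0.4, 9.2]
width: 0.005
grip_force: 4.8
```

```bash

python3 -m crank '[0,0,0.002,0,1,0,0,0.002,0,1,0,0,0.001,0,1,0,0,0,0,1,0,0,0,0,1]'
python3 -m crank '[0,0,0.002,0,1,0,0,0.001,0,1,0,0,0,0,1,0,0,0,0,1]'

```

```text
time: 13.7
eef_pos: [491.4, 106.2, 67.1]
tool_rot: [0.187, 0.982, -0.0, 0.0]
contact_force: [-3.4, -1.1, 9.6]
width: 0.003
grip_force: 4.9
time: 14.03
eef_pos: [491.5, 106.2, 65.8]
tool_rot: [0.187, 0.982, -0.0, 0.0]
contact_force: [-4.7, -1.1, 13.4]
width: 0.005
grip_force: 6.5
```

```bash

python3 -m crank '[0,0,0.001,0,1,0,0,0.001,0,1,0,0,0,0,1,0,0,0,0,1]'

```

```text
time: 14.37
eef_pos: [491.6, 106.2, 65.6]
tool_rot: [0.187, 0.982, -0.0, 0.0]
contact_force: [-7.6, -1.0, 19.0]
width: 0.005
grip_force: 9.4
```

It's against the hard stop at 19 N. I'll back off and check.

```bash

python3 -m crank '[0,0,-0.01,0,1,0,0,-0.03,0,1,0,0,-0.04,0,1,0,0,-0.02,0,1,-0.015,0,0,0,1,0,0,0,0,0.5,0,0,0,0,0.5,0,0,0,0,0.5]'
python3 - <<'E'
from h import *
for i in range(3): im=bot.read_camera("wrist")
s=bot.read_camera("scene");delta([491,106,120])
o=np.zeros((600,800,3),np.uint8)
o[:,:400]=cv2.resize(im[130:280,210:310],(400,600),interpolation=cv2.INTER_CUBIC)
o[:300,400:]=cv2.resize(s[145:211,254:342],(400,300),interpolation=cv2.INTER_CUBIC)
o[300:,400:]=cv2.resize(s[220:286,180:268],(400,300),interpolation=cv2.INTER_CUBIC)
cv2.imwrite("pics/w7.png",o)
E
```

```text
time: 15.03
eef_pos: [498.3, 102.7, 121.0]
tool_rot: [0.187, 0.982, -0.0, -0.002]
contact_force: [0.0, 0.3, -0.6]
width: 0.184
grip_force: 0.0
t 15.23 tcp [498.6 102.9 121.6] yaw_y 68.47 F [ 0.1 -0.2  0.2] w 32.9 grip 0.0
delta mm [8.19 0.07 1.66] frac [0.0137 0.0001 0.0028] turn deg None frac None
```

View pics/w7.png

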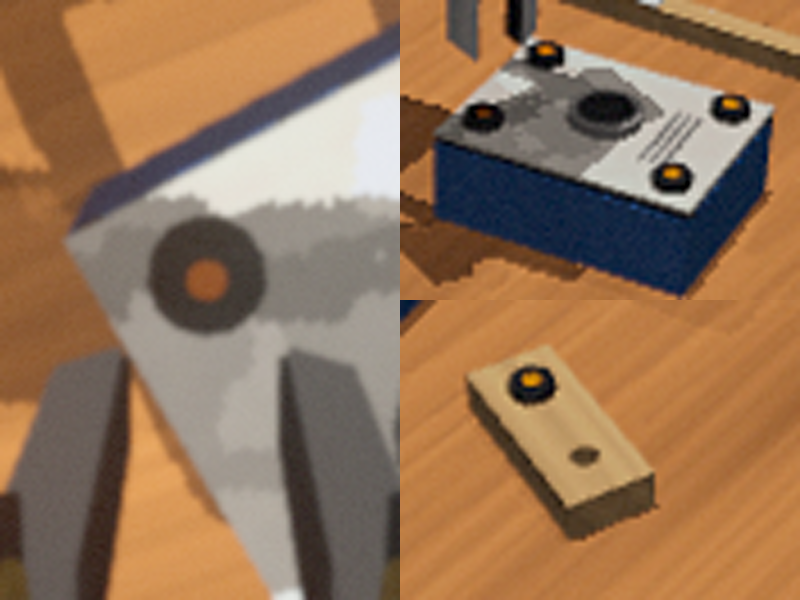

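The new rivet's head sits level with the other three and its pin is flush, matching theirs in the scene view (left corner, crop (483,115)). The spent rivet is untouched in the rack. The fingers stopped at z = 65.6 mm, against 65.5 expected for a seated head, a flush pin and the cover on its stop.

```bash
python3 -c "
from station import bot
print(bot.job_done())"
```

```text
the job is handed in; nothing more can be done
None
```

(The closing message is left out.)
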